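# Open the combination padlock on the bead chest and present it

## Robot

A 6-joint arm with a two-finger parallel gripper is mounted at the origin on the work surface. World frame = base frame: x ahead of the robot, y to its left, z up, the work surface at z = 0. Lengths are in mm, angles in rad, forces in N, time in s.
With the tool pointing down it reaches from about 375 to 900 mm from the base axis. Payload 3.1 kg.
Tool frame: the origin (TCP) lies at the very end of the fingers, on their centre line; the grasp point (between the pads) lies 19 mm behind it; z points along the fingers, y is the line along which they close (so a half turn about z gives the same grasp; the last joint's range is limited). The gripper opens to 87 mm and grips with 3 to 60 N. Pads are 19 mm wide; open, the fingers measure 117 mm over their backs; the gripper's body (75 mm by 190 mm) begins 51 mm behind the grasp point.
Start: joints at [1.115, 0.527, 1.433, -0, 1.181, -0.178], TCP at [170.759, 601.197, 222.548] pointing down, gripper open.
Joint ranges: [-3.08, 3.08], [-0.75, 2.2], [0.22, 2.44], [-1.43, 4.57], [0, 2.65], [-2.85, 2.85]. Speed limits (rad/s): [2.79, 2.79, 3.14, 3.14, 3.14, 3.14].

## Interface

Orientations are given as a unit quaternion [w, x, y, z].
In Python, from workcell import monitor, cams, manip gives the robot as it stands. The module is installed in compiled form; this text tells all that it offers.
- The arm moves only by the tool carry_out, never from a script. Its argument "rows" is text: rows parted by semicolons, each of 7 numbers parted by spaces: the shift along the tool's x, y, z in units of 40 mm (1.0 is 40 mm), then the turn, a rotation vector about the tool's x, y, z in units of 5 degrees (1.0 is 5 degrees), then the closure, from 0 (fully open) to 1 (shut). A call has 1 to 5 rows; each row shifts and turns the commanded pose from where the row before left it, along the tool's axes as they then stand; what a row does not reach is not made up. A row lasts 1/12 s, in which the tool goes at most 41.7 mm and 7.16 degrees, less where a joint would pass 70% of its speed; a pose out of reach is approached as far as the arm can. A call is refused whole if a number of a shift passes 1 or a number of a turn 1, either way. A call with a gripper value outside its range is refused whole. The fingers move at their own pace and stop on an object; "force" is the grip in N (left out, the last holds). Time passes only in rows, so rows that do not move let the fingers close. It gives the time, the measured TCP pose, the force, the opening and the grip force at its end, in the units of the state.
- monitor.get_obs(): the state, without advancing time (a new reading comes with each control period).
- cams.read_camera(name): name is "scene" or "top" or "wrist"; returns the picture (420x560x3 uint8, red, green, blue); there is no depth.
- cams.calibration(name): a dict with "camera_matrix" (3x3 intrinsics, pixels), "k1" (the pictures are not rectified: a ray, as slopes to the right and down, at radius r is drawn at 1 + k1 r^2 times it, then the intrinsics apply), "eye" and "rotation" of the camera in the world. Camera axes: x right, y up, looking along -z (the intrinsics and any distortion apply to the point x, -y, -z); pixel columns grow to the right and rows downward; lengths in mm; the calibration is good to about 2 mm. A picture is of the moment at which its call begins: read the wrist's pose just before it. calibration takes no time and is no camera call; for the wrist camera it gives the pose at the moment of the call.
- manip.hand_in(): hands the job in; it is judged then, once.
The state is a dict: "time": time; "qpos": joint angles; "joint_velocities": joint speeds; "tau": joint torques, N m; "tcp_pos": TCP position; "eef_rot": TCP orientation; "force": force on the tool from outside, world axes, zero at the start; "ft_torque": the same for the moment, N m; "width": finger opening in mm; "grip_force": force on a finger pad.
Only numpy, scipy, OpenCV 4.12 (cv2) and the standard library are available. Lean on these libraries where they do the work, as an engineer would, in place of code of your own. Each camera call takes 0.05 s, during which the arm holds its last target. There are 200 camera calls.

## Task

On this jeweller's bench, unlock the combination padlock on the small wooden bead chest: turn its dial clockwise, click by click, until the red pointer on the dial clicks in opposite the red mark on the lock's case. Then, with the lock still lying on the chest, draw the lock case straight back away from the staple so that the shackle slides fully open, and lift the lock off the staple. Finish while still holding the lock, dial side up, shackle still open, steady above the cork disc in the middle of the black work board and at least 12 cm clear of the board; do not disturb the tins, tools and other things on the bench.

Things in the scene. Friction and masses are not known exactly. Their poses are not given: they have to be found in the camera images.
- lock: Round steel combination padlock lying flat on the chest, loose, about 0.3 kg. Case: disc 54 mm across, 20 mm thick. Origin: centre of its underside; z up through the dial, x towards the shackle; the red mark on the case's top face is at its -x rim. The dial is a knob 40 mm across on top, from 21 to 42 mm above the origin; the lock can be pulled and carried by it.
- dial_grip (a point): Point on the dial's axis 33 mm above the underside of the lock, in the middle of the dial's height. Same axes as the lock.
- dial (a joint): Dial angle, rad, positive anticlockwise from above; range -0.6 to 3.0, starts two to four notches above 0. At 0 the red pointer meets the red mark. Ten sprung notches a turn (every 0.628 rad); released, the dial settles in the nearest one. A click takes about 0.1 N m. The shackle passes only within about 0.15 rad of 0; elsewhere it has 2 mm of play.
- shackle (a joint): How far the shackle has been drawn out of the case, m: 0 shut, 0.022 fully open. Slides along the lock's x axis with about 2.5 N of friction and stays where it is left.
- shackle_bow (a point): Middle of the shackle's cross bar (8 mm thick), 46 mm along the lock's +x from its axis when shut, 10 mm above its underside. Its legs are 14 mm either side of the axis (20 mm between them). The bar lies just behind the staple, so that pulling the case along the lock's -x draws the shackle out.
- chest: Wooden chest with brass corners, fixed, 200 x 240 mm, 80 mm high; origin: centre of its underside, z up. On top a steel hasp plate 130 x 70 mm, its top 83 mm above the origin. The lock lies on it with its axis 30 mm along the chest's -x and the same axes as the chest; the hook staple stands on it inside the shackle loop.
- board: Black work board, fixed, 240 x 240 mm, 18 mm thick; origin: centre of its underside, z up. A cork disc 100 mm in diameter is let in at its middle.
- garnet_tin: Bystander: open green tin with red beads, 54 mm in diameter, 18 mm high, loose on a corner of the board; origin: centre of its underside.
- gold_tin: Bystander: open green tin with gold beads, same size, loose on another corner of the board.
- hammer: Bystander: hammer, 240 mm long, lying at the left of the bench.
- tweezers: Bystander: steel tweezers, 140 mm long, lying at the right of the bench.
- spool: Bystander: copper spool, 44 mm in diameter, 42 mm high, at the right; origin: centre of its underside.
- flux_pot: Bystander: white cup, 70 mm in diameter, 60 mm high, at the right; origin: centre of its underside.
- jar: Bystander: amber jar, 56 mm in diameter, 70 mm high, at the left; origin: centre of its underside.
- staple_nose (a point): Tip of the hook staple on the chest, top edge, 26 mm above the plate and 22 mm along +x from the axis of the shut lock. From an upright strap (15 mm wide, 5 mm thick) the nose points to -x 19.5 mm, 4.5 mm thick, over the rim of the case; with the shackle fully drawn the loop clears it and the lock lifts straight up. Fingertips 27 mm or more above the plate clear it.
Not all that is in view belongs to the job. What is shaped like the lock but yellow is not meant.

How it is judged:
By the outcome, as a careful person would: the job done as asked, in the order asked, and still so for the second after the job is handed in, while the arm keeps its last pose, push and grip.
It also fails if it takes over 72 s, if anything falls off the work surface, if the arm or the gripper's body presses on something with over 40 N, if the wrist force passes 120 N, or if a joint passes its speed limit or range.

## Working session

There is one attempt and no reset: what is moved stays moved. The work goes in short steps, Python scripts to look and compute and a tool call to move; the robot and the scene stay as the last step left them, time stands still between calls to the robot, and variables do not carry over. Pictures are saved under pics/ and viewed, at most 10 in all, crops included, and the job is handed in when it is done.

Besides the shell and the picture viewer there is one more tool, called after "Call:" as a command line: name --argument value ..., lists and objects as JSON in quotes. carry_out: Moves the arm, as the interface text tells. Its arguments: {"type":"object","properties":{"rows":{"type":"string"},"force":{"type":"number"}},"required":["rows"]}

```bash
mkdir -p pics
cat > h.py <<'E'
import numpy as np,cv2
from workcell import monitor,cams,manip
def snap(n,f):
    im=cams.read_camera(n); cv2.imwrite('pics/'+f,im[:,:,::-1]); return im
def ray(c,u,v):
    K=np.array(c['camera_matrix']);k=c['k1']
    p=cv2.undistortPoints(np.array([[[u,v]]],float),K,np.array([k,0,0,0.]))[0,0]
    d=np.array(c['rotation'])@np.array([p[0],-p[1],-1.]); return np.array(c['eye']),d
def plane(c,u,v,z):
    e,d=ray(c,u,v); return e+d*(z-e[2])/d[2]
E
python3 - <<'E'
from h import *
a=snap('scene','s0.png');b=snap('top','t0.png')
o=monitor.get_obs();print(o)
for n in('scene','top','wrist'):print(n,cams.calibration(n))
E
```

```text
{'time': 0.1, 'qpos': array([ 1.11550525e+00,  5.28389629e-01,  1.43377035e+00,  1.15978953e-05,
        1.18141636e+00, -1.78518810e-01]), 'joint_velocities': array([-0.00122029, -0.0031893 , -0.00309381,  0.00014243,  0.00173077,
       -0.0013492 ]), 'tau': array([ 2.64656956e-04, -4.40985954e+01, -1.77150947e+01,  6.35034358e-02,
        5.34479634e-02, -5.76436469e-05]), 'tcp_pos': array([170.46633788, 600.61510739, 221.66062225]), 'eef_rot': array([-3.14180681e-04,  1.37946976e-01,  9.90439119e-01, -9.40782068e-04]), 'force': array([0.60642116, 0.81616487, 0.34039723]), 'ft_torque': array([ 0.01664602, -0.06164605,  0.0235996 ]), 'grip_force': 0.0, 'width': 87.28575259615384}
scene {'camera_matrix': array([[407.20704228,   0.        , 275.70182838],
       [  0.        , 407.20704228, 214.77660149],
       [  0.        ,   0.        ,   1.        ]]), 'k1': -0.10009497189121196, 'eye': array([1005.78379221, -774.82965406,  876.32755228]), 'rotation': array([0.87086155, 0.40125592, 0.1278815 , 0.25345644])}
top {'camera_matrix': array([[399.02190276,   0.        , 281.75575396],
       [  0.        , 399.02190276, 204.92047283],
       [  0.        ,   0.        ,   1.        ]]), 'k1': 0.0030830058834516393, 'eye': array([ 400.76702267,  -22.84257265, 1353.11068563]), 'rotation': array([-0.70449174, -0.03614356,  0.03293684,  0.70802556])}
wrist {'camera_matrix': array([[311.19039955,   0.        , 281.68622586],
       [  0.        , 311.19039955, 210.63656684],
       [  0.        ,   0.        ,   1.        ]]), 'k1': -0.06827564185480617, 'eye': array([104.28384001, 619.26303121, 384.06927578]), 'rotation': array([ 0.79126782, -0.10260154, -0.0773139 ,  0.59782165])}
```

View pics/t0.png

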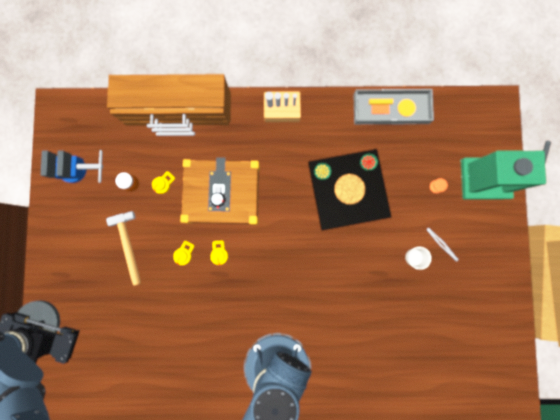

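View pics/s0.png

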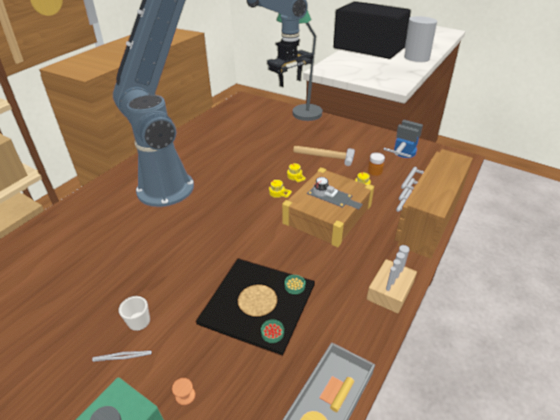

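The top view shows the candidates: the steel lock on the chest at (218,199), and yellow look-alikes at (163,183), (182,254) and (219,254). I choose the steel one on the hasp plate. The cork disc is at (350,189).

```bash
cat >> h.py <<'E'
from scipy.spatial.transform import Rotation as R
def q(w): return R.from_quat(np.array(w)[[1,2,3,0]])
_oc=cams.calibration
def cal(n):
    c=dict(_oc(n)); c['rotation']=q(c['rotation']).as_matrix(); return c
def blobs(m,amin=5):
    n,l,s,ce=cv2.connectedComponentsWithStats(m.astype(np.uint8)); return [(s[i,4],*ce[i].round(1)) for i in range(1,n) if s[i,4]>=amin]
E
python3 - <<'E'
from h import *
im=cv2.imread('pics/t0.png');hsv=cv2.cvtColor(im,cv2.COLOR_BGR2HSV);c=cal('top')
H,S,V=[hsv[...,i].astype(int) for i in range(3)]
y=(H>20)&(H<32)&(S>190)&(V>190)
pts=[]
for b in blobs(y,8):
    p=plane(c,b[1],b[2],80); print(b,p.round(1))
blk=(V<30); print([ (b,plane(c,b[1],b[2],18).round(1)) for b in blobs(blk,1000)])
cork=(H>10)&(H<28)&(S>60)&(V>150); cork[:,:320]=0;cork[:,390:]=0;cork[:150]=0
print([(b,plane(c,b[1],b[2],18).round(1)) for b in blobs(cork,300)])
print('dial',plane(c,218,199,80+3+42).round(1))
z=cv2.resize(im[140:280,150:290],None,fx=4,fy=4,interpolation=2);cv2.imwrite('pics/t0c.png',z)
w=cal('wrist');o=monitor.get_obs();Rt=q(o['eef_rot']).as_matrix();print('toolR',Rt.round(3));print('cam in tool',(Rt.T@(w['eye']-o['tcp_pos'])).round(1),(Rt.T@w['rotation']).round(3))
E
```

```text
(np.int32(325), np.float64(162.2), np.float64(182.6)) [600.  368.1  80. ]
(np.int32(341), np.float64(183.1), np.float64(253.5)) [372.5 296.2  80. ]
(np.int32(345), np.float64(218.4), np.float64(252.8)) [374.1 184.2  80. ]
[]
[((np.int32(739), np.float64(349.3), np.float64(188.6)), array([ 585.8, -245.2,   18. ])), ((np.int32(2597), np.float64(354.2), np.float64(261.2)), array([ 343.1, -256.2,   18. ])), ((np.int32(1128), np.float64(354.0), np.float64(311.5)), array([ 180. , -251.8,   18. ])), ((np.int32(3012), np.float64(355.3), np.float64(357.9)), array([  33.1, -252.7,   18. ])), ((np.int32(879), np.float64(357.1), np.float64(405.9)), array([-115.5, -255. ,   18. ]))]
dial [540.7 180.  125. ]
toolR [[-0.962  0.273 -0.001]
 [ 0.273  0.962 -0.002]
 [ 0.    -0.002 -1.   ]]
cam in tool [  68.8   -0.5 -162.4] [[-0.     0.967  0.255]
 [ 1.     0.    -0.002]
 [-0.002  0.255 -0.967]]
```

View pics/t0c.png

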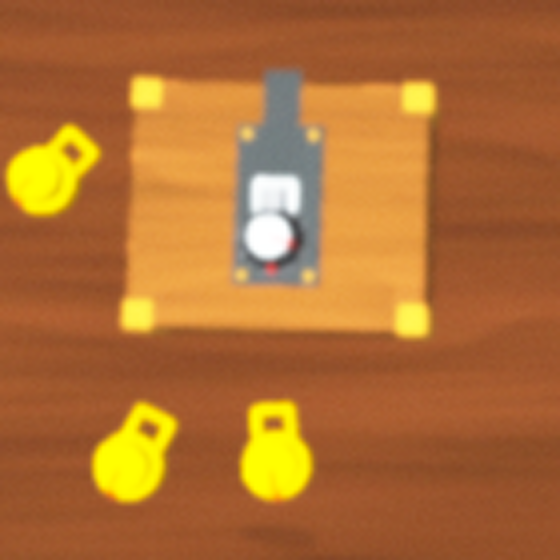

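The close crop confirms the choice. The steel lock lies on the hasp plate, with the red mark at its near rim (crop 271,268) and the red pointer to its right (292,243). That puts the dial about 2–3 notches anticlockwise of 0. I'll plan the approach over it.

```bash
cat >> h.py <<'E'
def plan(p,yaw,n,close=0):
    """rows from the present pose to TCP p, tool down with tool-x at yaw (deg)"""
    o=monitor.get_obs(); P=np.array(o['tcp_pos']); Rc=q(o['eef_rot'])
    Rg=R.from_matrix(np.c_[[np.cos(np.radians(yaw)),np.sin(np.radians(yaw)),0],[np.sin(np.radians(yaw)),-np.cos(np.radians(yaw)),0],[0,0,-1]])
    t=(Rc.inv()*Rg).as_rotvec(degrees=True)/n/5
    dp=(np.array(p)-P)/n/40
    for i in range(n):
        s=Rc.inv().apply(dp); print(*s.round(3),*t.round(3),close,end=';' if i%5<4 else '\n'); Rc=Rc*R.from_rotvec(t*5,degrees=True)
    print()
E
python3 - <<'E'
from h import *
c=cal('top')
k=[plane(c,150+u/4,140+v/4,80) for u,v in((147,92),(418,98),(412,320),(138,314))]
k=np.array(k);print(k.round(1),'ctr',k.mean(0).round(1))
dx=k[0]+k[1]-k[2]-k[3];dy=k[0]+k[3]-k[1]-k[2];print('yaw',np.degrees(np.arctan2(dx[1],dx[0])),np.degrees(np.arctan2(-dy[0],dy[1])))
plan([538,182,225],108,15)
E
```

```text
[[663.8 290.   80. ]
 [657.6  70.3  80. ]
 [477.7  74.7  80. ]
 [483.6 293.9  80. ]] ctr [570.7 182.2  80. ]
yaw -1.3259560313498306 -1.5782523073030594
-0.78 -0.504 -0.005 -0.002 0.0 0.749 0;-0.811 -0.452 -0.005 -0.002 0.0 0.749 0;-0.839 -0.398 -0.005 -0.002 0.0 0.749 0;-0.863 -0.342 -0.005 -0.002 0.0 0.749 0;-0.884 -0.285 -0.005 -0.002 0.0 0.749 0
-0.9 -0.227 -0.005 -0.002 0.0 0.749 0;-0.913 -0.168 -0.005 -0.002 0.0 0.749 0;-0.922 -0.108 -0.005 -0.002 0.0 0.749 0;-0.927 -0.047 -0.005 -0.002 0.0 0.749 0;-0.928 0.013 -0.005 -0.002 0.0 0.749 0
-0.925 0.074 -0.006 -0.002 0.0 0.749 0;-0.919 0.134 -0.006 -0.002 0.0 0.749 0;-0.908 0.194 -0.006 -0.002 0.0 0.749 0;-0.893 0.253 -0.006 -0.002 0.0 0.749 0;-0.875 0.311 -0.006 -0.002 0.0 0.749 0
```

Call:
carry_out --rows "-0.78 -0.5 0 0 0 0.75 0;-0.81 -0.45 0 0 0 0.75 0;-0.84 -0.4 0 0 0 0.75 0;-0.86 -0.34 0 0 0 0.75 0;-0.88 -0.29 0 0 0 0.75 0"

```text
time: 0.52
tcp_pos: [293.5, 460.3, 222.2]
eef_rot: [-0.0, 0.299, 0.954, -0.0]
force: [1.6, 0.4, 0.2]
width: 87.2
grip_force: 0.0
```

Call:
carry_out --rows "-0.9 -0.23 0 0 0 0.75 0;-0.91 -0.17 0 0 0 0.75 0;-0.92 -0.11 0 0 0 0.75 0;-0.93 -0.05 0 0 0 0.75 0;-0.93 0.01 0 0 0 0.75 0"

```text
time: 0.93
tcp_pos: [415.6, 320.1, 222.3]
eef_rot: [-0.0, 0.45, 0.893, -0.0]
force: [0.3, 0.9, -0.3]
width: 87.1
grip_force: 0.0
```

Call:
carry_out --rows "-0.93 0.07 0 0 0 0.75 0;-0.92 0.13 0 0 0 0.75 0;-0.9 0.2 0 0 0 0.75 0;-0.85 0.25 0 0 0 0.75 0;-0.8 0.3 0 0 0 0.75 0"

```text
time: 1.35
tcp_pos: [535.6, 184.4, 222.2]
eef_rot: [-0.0, 0.59, 0.807, -0.0]
force: [0.7, 1.1, 0.0]
width: 87.0
grip_force: 0.0
```

Call:
carry_out --rows "0 0 0 0 0 0 0;0 0 0 0 0 0 0;0 0 0 0 0 0 0"

```text
time: 1.6
tcp_pos: [533.9, 186.2, 222.0]
eef_rot: [-0.001, 0.589, 0.808, -0.001]
force: [-0.6, -0.2, -1.1]
width: 87.2
grip_force: 0.0
```

Run:
```python
from h import *
o=monitor.get_obs();print(o['time'],o['tcp_pos'],o['qpos'].round(3),q(o['eef_rot']).as_matrix()[:,0].round(3))
im=snap('wrist','w0.png')
```

```text
1.6 [533.93087834 186.2026209  221.95034928] [ 1.380e-01  4.490e-01  1.583e+00  1.000e-03  1.112e+00 -1.750e-01] [-0.307  0.952  0.001]
```

View pics/w0.png

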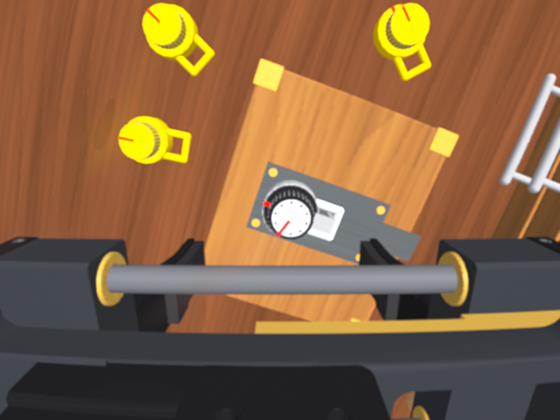

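The wrist view shows the dial face at about (291,217), the pointer line towards (281,233), the red mark at (267,204), and the plate screws at (273,172), (381,210), (256,223) and (359,257).

Run:
```python
from h import *
im=cv2.imread('pics/w0.png');hsv=cv2.cvtColor(im,cv2.COLOR_BGR2HSV);c=cal('wrist')
H,S,V=[hsv[...,i].astype(int) for i in range(3)]
roi=np.zeros(H.shape,bool);roi[170:250,250:350]=1
red=((H<8)|(H>172))&(S>120)&(V>100)&roi
B=blobs(red,4);print(B)
w=(S<40)&(V>200)&roi; print(blobs(w,20))
m=(w|red);m[:,317:]=0
cs,_=cv2.findContours(m[170:250,262:330].astype(np.uint8),0,1)
print(cs and [(cv2.contourArea(k),cv2.fitEllipse(k)) for k in cs if len(k)>20])
sc=(H>18)&(H<32)&(S>90)&(V>170);sc[:160]=0;sc[265:]=0;sc[:,:240]=0;sc[:,400:]=0
for b in blobs(sc,20):print('screw',b,plane(c,b[1],b[2],84).round(1))
for b in B:print('red',plane(c,b[1],b[2],125).round(1),plane(c,b[1],b[2],103).round(1))
for u in((268,75),(444,142)):print('corner',plane(c,*u,80).round(1))
z=cv2.resize(im[165:270,245:385],None,fx=5,fy=5,interpolation=2);cv2.imwrite('pics/w0c.png',z)
```

```text
[(np.int32(43), np.float64(266.7), np.float64(203.7)), (np.int32(43), np.float64(281.8), np.float64(229.3))]
[(np.int32(984), np.float64(322.1), np.float64(216.2)), (np.int32(1086), np.float64(291.0), np.float64(217.4))]
[(80.5, ((51.14093017578125, 57.9876823425293), (7.65085506439209, 22.70458221435547), 8.875811576843262)), (1098.5, ((28.523372650146484, 47.96699905395508), (36.620147705078125, 38.5120735168457), 68.55293273925781)), (76.0, ((24.78489875793457, 53.78363037109375), (63.74395751953125, 83.32318115234375), 15.023748397827148))]
screw (np.int32(57), np.float64(272.5), np.float64(171.9)) [516.6 211.5  84. ]
screw (np.int32(52), np.float64(380.4), np.float64(209.8)) [631.  208.7  84. ]
screw (np.int32(52), np.float64(255.5), np.float64(222.5)) [515.6 157.4  84. ]
screw (np.int32(22), np.float64(357.7), np.float64(257.0)) [627.9 154.2  84. ]
red [519.6 189.4 125. ] [520.1 184.1 103. ]
red [539.  171.5 125. ] [541.2 164.7 103. ]
corner [485.6 295.   80. ]
corner [666.8 291.2  80. ]
```

View pics/w0c.png

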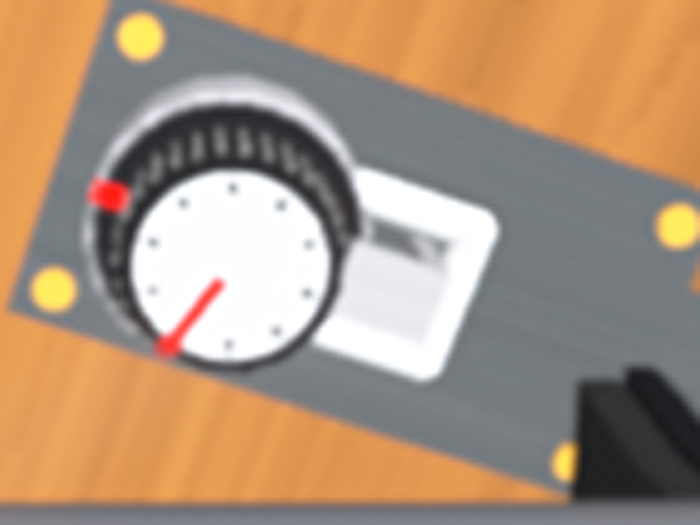

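Run:
```python
from h import *
c=cal('wrist')
p=plane(c,290.8,217.7,125);r=plane(c,281.8,229.3,125);print(p,r,np.degrees(np.arctan2(*(r-p)[1::-1]))%360)
tip=plane(c,245+168/5,165+347/5,125);print(np.degrees(np.arctan2(*(tip-p)[1::-1]))%360)
p[2]=180
plan(p,72,7);p[2]=112;print(p)
```

```text
[543.16123728 183.95916492 125.        ] [538.99329981 171.49956227 125.        ] 251.50408294661787
253.15625690220898
-0.02 0.03 0.15 -0.003 -0.0 1.027 0;-0.017 0.031 0.15 -0.003 -0.0 1.027 0;-0.014 0.033 0.15 -0.003 -0.0 1.027 0;-0.011 0.034 0.15 -0.003 -0.0 1.027 0;-0.008 0.035 0.15 -0.003 -0.0 1.027 0
-0.005 0.035 0.15 -0.003 -0.0 1.027 0;-0.002 0.036 0.15 -0.003 -0.0 1.027 0;
[543.16123728 183.95916492 112.        ]
```

Call:
carry_out --rows "-0.02 0.03 0.15 0 0 1 0;-0.02 0.03 0.15 0 0 1 0;-0.01 0.03 0.15 0 0 1 0;-0.01 0.035 0.15 0 0 1 0;-0.01 0.035 0.15 0 0 1 0"

```text
time: 2.07
tcp_pos: [540.2, 185.8, 192.3]
eef_rot: [-0.0, 0.75, 0.661, -0.0]
force: [-0.4, -0.5, -0.1]
width: 87.1
grip_force: 0.0
```

Call:
carry_out --rows "0 0.035 0.15 0 0 1 0;0 0.035 0.15 0 0 1 0;0 0 0.4 0 0 0.2 0;0 0 0.4 0 0 0 0;0 0 0 0 0 0 0"

```text
time: 2.48
tcp_pos: [540.8, 184.9, 145.9]
eef_rot: [-0.002, 0.809, 0.588, -0.003]
force: [-1.6, -1.1, 0.1]
width: 87.0
grip_force: 0.0
```

Run:
```python
from h import *
o=monitor.get_obs();c=cal('wrist');im=cams.read_camera('wrist')
cv2.imwrite('pics/w1.png',im[:,:,::-1])
hsv=cv2.cvtColor(im,cv2.COLOR_RGB2HSV);H,S,V=[hsv[...,i].astype(int) for i in range(3)]
e=c['eye'];
w=((S<40)&(V>200));B=blobs(w,400);
for b in B:print(b,plane(c,b[1],b[2],125).round(1))
plan([543.2,184,112],70.5,3)
```

```text
(np.int32(1784), np.float64(328.8), np.float64(213.4)) [574.7 194.2 125. ]
(np.int32(1881), np.float64(285.6), np.float64(242.9)) [543.7 184.1 125. ]
-0.003 0.015 0.293 -0.017 0.008 0.102 0;-0.003 0.015 0.293 -0.017 0.008 0.102 0;-0.003 0.014 0.293 -0.017 0.008 0.102 0;
```

Call:
carry_out --rows "0 0.02 0.29 0 0 0.1 0;0 0.02 0.29 0 0 0.1 0;0 0.01 0.28 0 0 0.1 0;0 0 0 0 0 0 0;0 0 0 0 0 0 0"

```text
time: 2.95
tcp_pos: [545.6, 183.1, 113.2]
eef_rot: [-0.001, 0.817, 0.576, -0.001]
force: [0.7, -0.1, -0.3]
width: 87.0
grip_force: 0.0
```

Call:
carry_out --rows "0 0 0 0 0 0 0.4;0 0 0 0 0 0 0.5;0 0 0 0 0 0 0.6;0 0 0 0 0 0 0.7;0 0 0 0 0 0 0.8" --force 20

```text
time: 3.37
tcp_pos: [546.5, 183.2, 114.5]
eef_rot: [0.0, 0.817, 0.576, 0.0]
force: [0.8, -0.1, -0.0]
width: 61.4
grip_force: 0.0
```

Call:
carry_out --rows "0 0 0 0 0 0 0.9;0 0 0 0 0 0 1;0 0 0 0 0 0 1;0 0 0 0 0 0 1;0 0 0 0 0 0 1"

```text
time: 3.78
tcp_pos: [544.3, 183.5, 114.1]
eef_rot: [-0.001, 0.817, 0.576, -0.002]
force: [-4.5, 2.3, 4.9]
width: 39.1
grip_force: 20.0
```

Call:
carry_out --rows "0 0 0 0 0 1 1;0 0 0 0 0 1 1;0 0 0 0 0 1 1;0 0 0 0 0 1 1;0 0 0 0 0 1 1"

```text
time: 4.2
tcp_pos: [543.9, 185.0, 114.0]
eef_rot: [-0.002, 0.923, 0.384, -0.002]
force: [-6.1, 8.0, 4.5]
width: 39.0
grip_force: 20.0
```

Call:
carry_out --rows "0 0 0 0 0 1 1;0 0 0 0 0 1 1;0 0 0 0 0 1 1;0 0 0 0 0 1 1;0 0 0 0 0 1 1"

```text
time: 4.62
tcp_pos: [542.1, 185.9, 114.0]
eef_rot: [-0.003, 0.985, 0.174, -0.004]
force: [-8.8, 10.1, 7.2]
width: 39.3
grip_force: 20.0
```

Call:
carry_out --rows "0 0 0 0 0 1 1;0 0 0 0 0 1 1;0 0 0 0 0 1 1;0 0 0 0 0 1 1;0 0 0 0 0 0.6 1"

```text
time: 5.03
tcp_pos: [540.6, 187.4, 114.0]
eef_rot: [-0.003, 1.0, -0.024, -0.005]
force: [-12.2, 14.6, 8.6]
width: 39.4
grip_force: 20.0
```

Call:
carry_out --rows "0 0 0 0 0 0 1;0 0 0 0 0 0 1;0 0 0 0 0 0 1"

```text
time: 5.28
tcp_pos: [540.5, 187.4, 114.0]
eef_rot: [-0.003, 1.0, -0.023, -0.005]
force: [-11.5, 13.0, 8.1]
width: 39.0
grip_force: 20.0
```

Run:
```python
from h import *
o=monitor.get_obs();c=cal('wrist');print(o['ft_torque'],o['qpos'].round(2),q(o['eef_rot']).as_matrix()[:,0])
im=cams.read_camera('wrist')[:,:,::-1]
cv2.imwrite('pics/w2.png',im)
cv2.imwrite('pics/w2c.png',cv2.resize(im[140:320,160:400],None,fx=3,fy=3,interpolation=2))
```

```text
[2.4706988  2.06706702 0.44275313] [0.13 0.61 1.66 0.01 0.89 1.74] [ 0.9989061  -0.04543675 -0.01104975]
```

View pics/w2c.png

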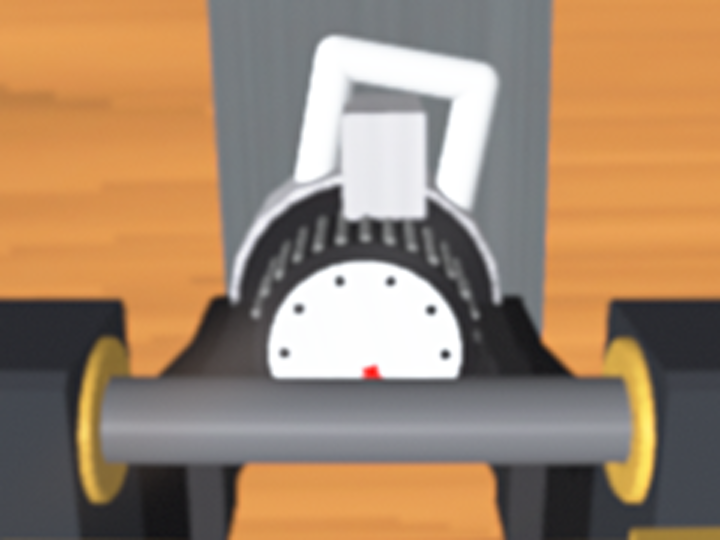

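The pads have slipped a little: the dots sit at ±18° from the top of the picture, so the pointer is about 18° short. The lock has yawed about 9° until a shackle leg met the strap, and the dial is leaning on the staple nose. I'll relieve the x and z offset, then grip harder.

Call:
carry_out --rows "-0.05 0 -0.03 0 0 0 1;-0.05 0 -0.03 0 0 0 1;0 0 0 0 0 0 1;0 0 0 0 0 0 1" --force 45

```text
time: 5.67
tcp_pos: [540.6, 187.2, 115.5]
eef_rot: [-0.003, 1.0, -0.023, -0.001]
force: [-3.2, 12.5, -3.7]
width: 38.5
grip_force: 45.0
```

```bash
cat >> h.py <<'E'
def st():
    o=monitor.get_obs();x=q(o['eef_rot']).as_matrix()[:,0]
    print('t%.2f'%o['time'],o['tcp_pos'].round(1),'yaw %.1f'%np.degrees(np.arctan2(x[1],x[0])),'F',o['force'].round(1),'T',o['ft_torque'].round(2),'w %.1f'%o['width'],'q6 %.2f'%o['qpos'][5])
def lockview(f):
    """shackle yaw + dial dot phase in the wrist picture; the pointer is the missing tenth dot"""
    c=cal('wrist');im=snap('wrist',f);g=cv2.cvtColor(im,cv2.COLOR_RGB2HSV);H,S,V=[g[...,i].astype(int) for i in range(3)]
    for b in blobs((((H<8)|(H>172))&(S>120)&(V>90)),3):
        print('red',b,plane(c,b[1],b[2],125).round(1))
    w=((S<45)&(V>195)).astype(np.uint8);w[:135]=0;w[330:]=0
    for b in blobs(w,200):print('white',b,plane(c,b[1],b[2],125).round(1))
    return im
E
python3 - <<'E'
from h import *
st();lockview('w3.png')
E
```

```text
t5.67 [540.6 187.2 115.5] yaw -2.6 F [-3.2 12.5 -3.7] T [2.44 0.74 0.47] w 38.5 q6 1.75
red (np.int32(28), np.float64(11.6), np.float64(166.3)) [600.5 325.4 125. ]
red (np.int32(19), np.float64(283.8), np.float64(263.5)) [541.3 185.6 125. ]
white (np.int32(2802), np.float64(288.4), np.float64(184.2)) [583.9 181.5 125. ]
white (np.int32(2050), np.float64(281.3), np.float64(247.9)) [550.2 186.6 125. ]
```

Call:
carry_out --rows "0 0 0 0 0 1 1;0 0 0 0 0 1 1;0 0 0 0 0 1 1;0 0 0 0 0 0 1;0 0 0 0 0 0 1"

```text
time: 6.13
tcp_pos: [540.6, 183.3, 115.4]
eef_rot: [0.0, 0.988, -0.152, -0.002]
force: [-3.4, 0.7, -4.2]
width: 38.7
grip_force: 45.0
```

Run:
```python
from h import *
st();im=lockview('w4.png')[:,:,::-1]
cv2.imwrite('pics/w4c.png',cv2.resize(im[140:320,160:400],None,fx=3,fy=3,interpolation=2))
```

```text
t6.13 [540.6 183.3 115.4] yaw -17.5 F [-3.4  0.7 -4.2] T [0.26 0.83 0.06] w 38.7 q6 2.01
red (np.int32(19), np.float64(283.8), np.float64(263.5)) [541.  181.9 125. ]
white (np.int32(2782), np.float64(264.2), np.float64(186.4)) [583.7 178.7 125. ]
white (np.int32(2056), np.float64(281.4), np.float64(247.9)) [549.9 180.4 125. ]
```

View pics/w4c.png

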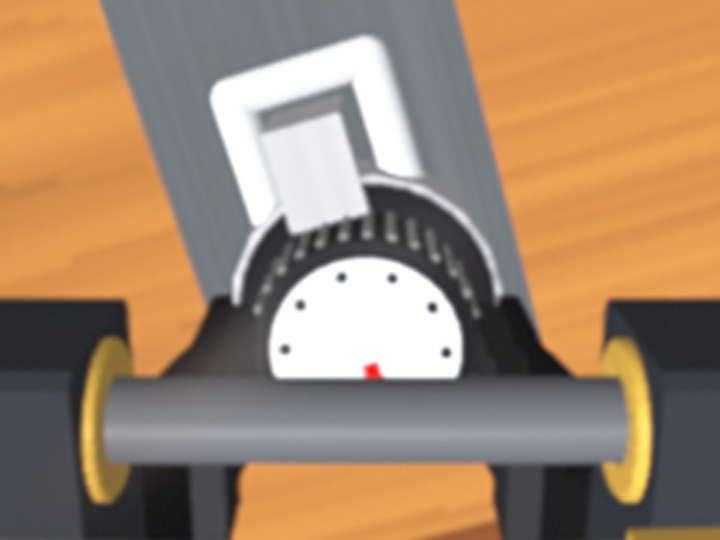

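It has clicked in: the lock is aligned with the strap again, the torque is near 0, and the pointer is at world ~180° opposite the mark. Next I draw the case back along chest -x.

Call:
carry_out --rows "0 0 0.02 0 0 0 1;-0.1 0.03 0 0 0 0 1;-0.1 0.03 0 0 0 0 1;-0.1 0.03 0 0 0 0 1;0 0 0 0 0 0 1"

```text
time: 6.6
tcp_pos: [531.2, 183.4, 116.2]
eef_rot: [-0.0, 0.988, -0.153, 0.002]
force: [2.0, -0.2, -4.4]
width: 38.9
grip_force: 45.0
```

Call:
carry_out --rows "-0.1 0.03 0 0 0 0 1;-0.1 0.03 0 0 0 0 1;-0.1 0.03 0 0 0 0 1;0 0 0 0 0 0 1;0 0 0 0 0 0 1"

```text
time: 7.02
tcp_pos: [516.3, 183.8, 115.9]
eef_rot: [0.0, 0.988, -0.153, -0.001]
force: [1.4, 0.1, -1.8]
width: 38.3
grip_force: 45.0
```

Run:
```python
from h import *
st()
```

```text
t7.02 [516.3 183.8 115.9] yaw -17.6 F [ 1.4  0.1 -1.8] T [-0.05  0.04 -0.03] w 38.3 q6 2.02
```

Call:
carry_out --rows "-0.07 0.02 0 0 0 0 1;0 0 0 0 0 0 1;0 0 0 0 0 0 1"

```text
time: 7.27
tcp_pos: [515.5, 183.9, 116.0]
eef_rot: [-0.0, 0.988, -0.153, 0.001]
force: [4.8, 0.4, -5.2]
width: 38.6
grip_force: 45.0
```

Run:
```python
from h import *
st();im=lockview('w5.png')[:,:,::-1]
cv2.imwrite('pics/w5c.png',cv2.resize(im[120:320,160:400],None,fx=3,fy=3,interpolation=2))
```

```text
t7.27 [515.5 183.9 116. ] yaw -17.6 F [ 4.8  0.4 -5.2] T [-0.02 -0.62 -0.02] w 38.6 q6 2.02
red (np.int32(12), np.float64(4.0), np.float64(207.5)) [591.  318.1 125. ]
red (np.int32(19), np.float64(283.8), np.float64(263.5)) [515.6 182.5 125. ]
white (np.int32(2295), np.float64(246.6), np.float64(167.3)) [570.1 184.6 125. ]
white (np.int32(842), np.float64(283.9), np.float64(165.1)) [565.5 166.7 125. ]
white (np.int32(2047), np.float64(281.3), np.float64(247.9)) [524.5 181.1 125. ]
```

View pics/w5c.png

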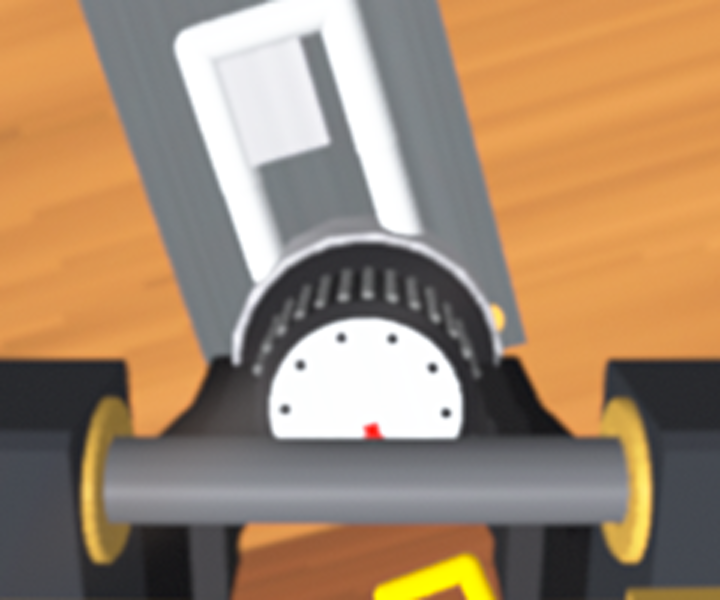

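The shackle is fully drawn, against its stop, and the staple nose stands free inside the open loop (crop 270,100). I'll relieve the pull slightly and lift.

Call:
carry_out --rows "0.07 -0.02 0 0 0 0 1;0 0 0 0 0 0 1;0 0 -0.1 0 0 0 1;0 0 -0.2 0 0 0 1;0 0 -0.2 0 0 0 1"

```text
time: 7.73
tcp_pos: [516.1, 183.7, 136.0]
eef_rot: [0.0, 0.988, -0.153, -0.002]
force: [-0.3, 0.2, -1.9]
width: 39.0
grip_force: 45.0
```

Call:
carry_out --rows "0 0 -0.3 0 0 0 1;0 0 -0.4 0 0 0 1;0 0 -0.5 0 0 0 1;0 0 -0.5 0 0 0 1;0 0 -0.2 0 0 0 1"

```text
time: 8.15
tcp_pos: [517.2, 184.0, 214.9]
eef_rot: [-0.0, 0.988, -0.153, 0.001]
force: [0.5, -0.4, -2.8]
width: 38.8
grip_force: 45.0
```

Run:
```python
from h import *
st();im=lockview('w6.png')[:,:,::-1]
c=cal('top');t=snap('top','t1.png')
print('board cork',plane(c,349.3,188.6,18).round(1))
plan([586,-245,230],-17.5,15,1)
```

```text
t8.15 [517.2 184.  214.9] yaw -17.6 F [ 0.5 -0.4 -2.8] T [-0.02  0.15 -0.  ] w 38.8 q6 2.02
red (np.int32(17), np.float64(283.6), np.float64(263.6)) [474.5 195.9 125. ]
white (np.int32(2650), np.float64(260.1), np.float64(169.6)) [559.  189.3 125. ]
white (np.int32(2056), np.float64(281.4), np.float64(247.9)) [489.2 193.3 125. ]
board cork [ 585.8 -245.2   18. ]
0.325 0.647 -0.027 -0.001 -0.002 -0.001 1;0.325 0.647 -0.027 -0.001 -0.002 -0.001 1;0.325 0.647 -0.027 -0.001 -0.002 -0.001 1;0.325 0.647 -0.027 -0.001 -0.002 -0.001 1;0.325 0.647 -0.027 -0.001 -0.002 -0.001 1
0.325 0.647 -0.027 -0.001 -0.002 -0.001 1;0.325 0.647 -0.027 -0.001 -0.002 -0.001 1;0.325 0.647 -0.027 -0.001 -0.002 -0.001 1;0.324 0.647 -0.027 -0.001 -0.002 -0.001 1;0.324 0.647 -0.027 -0.001 -0.002 -0.001 1
0.324 0.647 -0.027 -0.001 -0.002 -0.001 1;0.324 0.647 -0.027 -0.001 -0.002 -0.001 1;0.324 0.647 -0.027 -0.001 -0.002 -0.001 1;0.324 0.648 -0.027 -0.001 -0.002 -0.001 1;0.324 0.648 -0.027 -0.001 -0.002 -0.001 1
```

View pics/w6.png

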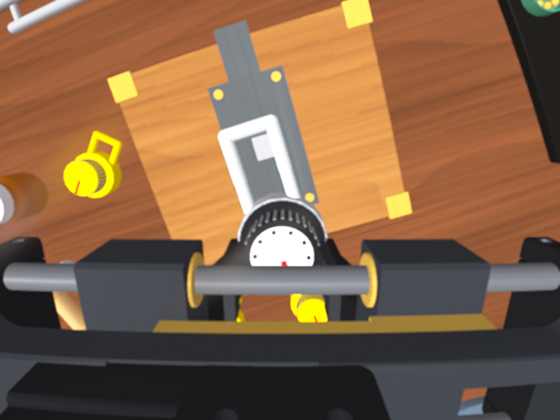

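The lock is off the staple with its shackle open (bow at 255,125). I'll carry it to the cork disc.

Call:
carry_out --rows "0.16 0.32 -0.03 0 0 0 1;0.32 0.65 -0.03 0 0 0 1;0.32 0.65 -0.03 0 0 0 1;0.32 0.65 -0.03 0 0 0 1;0.32 0.65 -0.03 0 0 0 1"

```text
time: 8.67
tcp_pos: [535.1, 54.2, 216.3]
eef_rot: [0.0, 0.988, -0.153, -0.002]
force: [0.0, -0.7, -3.2]
width: 38.4
grip_force: 45.0
```

Call:
carry_out --rows "0.32 0.65 -0.03 0 0 0 1;0.32 0.65 -0.03 0 0 0 1;0.32 0.65 -0.03 0 0 0 1;0.32 0.65 -0.03 0 0 0 1;0.32 0.65 -0.03 0 0 0 1"

```text
time: 9.08
tcp_pos: [556.8, -89.1, 222.2]
eef_rot: [-0.001, 0.988, -0.153, -0.002]
force: [-0.5, -0.8, -3.3]
width: 38.6
grip_force: 45.0
```

Call:
carry_out --rows "0.32 0.65 -0.03 0 0 0 1;0.32 0.65 -0.03 0 0 0 1;0.32 0.65 -0.03 0 0 0 1;0.32 0.65 -0.03 0 0 0 1;0.25 0.5 -0.03 0 0 0 1"

```text
time: 9.5
tcp_pos: [578.1, -226.7, 227.9]
eef_rot: [-0.0, 0.988, -0.154, -0.002]
force: [0.1, -0.1, -3.8]
width: 38.6
grip_force: 45.0
```

Call:
carry_out --rows "0.16 0.3 0 0 0 0 1;0.06 0.1 0 0 0 0 1;0 0 0 0 0 0 1;0 0 0 0 0 0 1;0 0 0 0 0 0 1"

```text
time: 9.92
tcp_pos: [582.2, -240.8, 229.2]
eef_rot: [-0.001, 0.988, -0.152, -0.001]
force: [-0.2, 1.0, -3.9]
width: 38.7
grip_force: 45.0
```

Run:
```python
from h import *
st();c=cal('wrist');im=lockview('w7.png')
t=snap('top','t2.png')
plan([586,-245,225],-17.5,3,1)
```

```text
t9.92 [ 582.2 -240.8  229.2] yaw -17.5 F [-0.2  1.  -3.9] T [0.01 0.22 0.01] w 38.7 q6 1.31
red (np.int32(33), np.float64(317.7), np.float64(73.9)) [ 681.6 -302.5  125. ]
red (np.int32(69), np.float64(310.6), np.float64(79.7)) [ 679.  -295.7  125. ]
red (np.int32(33), np.float64(326.4), np.float64(77.6)) [ 676.8 -308.4  125. ]
red (np.int32(32), np.float64(302.3), np.float64(82.5)) [ 678.9 -288.7  125. ]
red (np.int32(36), np.float64(320.3), np.float64(83.8)) [ 673.7 -302.3  125. ]
red (np.int32(33), np.float64(331.5), np.float64(85.2)) [ 670.  -310.7  125. ]
red (np.int32(32), np.float64(299.8), np.float64(91.9)) [ 672.6 -284.7  125. ]
red (np.int32(33), np.float64(307.9), np.float64(90.4)) [ 671.7 -291.3  125. ]
red (np.int32(38), np.float64(316.1), np.float64(90.9)) [ 669.4 -297.6  125. ]
red (np.int32(37), np.float64(323.9), np.float64(91.2)) [ 667.3 -303.6  125. ]
red (np.int32(33), np.float64(331.5), np.float64(94.6)) [ 662.9 -308.8  125. ]
red (np.int32(36), np.float64(311.7), np.float64(97.8)) [ 665.3 -292.6  125. ]
red (np.int32(34), np.float64(319.6), np.float64(98.2)) [ 66
[... 252 characters left out ...]
125. ]
red (np.int32(33), np.float64(318.8), np.float64(107.2)) [ 656.5 -296.1  125. ]
red (np.int32(18), np.float64(283.7), np.float64(263.7)) [ 532.6 -227.   125. ]
white (np.int32(2462), np.float64(260.8), np.float64(174.9)) [ 617.6 -233.1  125. ]
white (np.int32(293), np.float64(515.7), np.float64(228.1)) [ 499.8 -444.8  125. ]
white (np.int32(2093), np.float64(281.3), np.float64(247.8)) [ 548.4 -229.7  125. ]
white (np.int32(274), np.float64(39.0), np.float64(280.5)) [585.8  12.1 125. ]
white (np.int32(797), np.float64(496.1), np.float64(306.7)) [ 421.1 -416.9  125. ]
0.037 0.022 0.039 -0.002 0.004 -0.001 1;0.037 0.022 0.039 -0.002 0.004 -0.001 1;0.037 0.022 0.039 -0.002 0.004 -0.001 1;
```

View pics/w7.png

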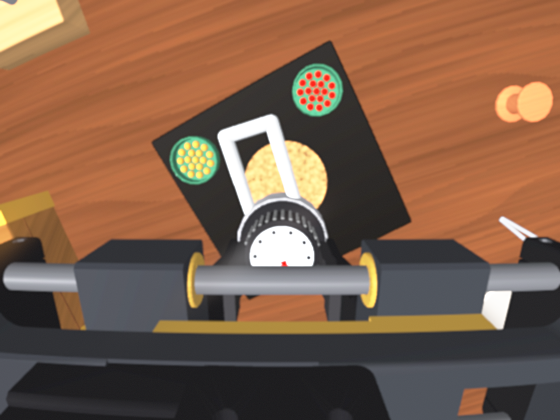

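The lock is held dial up with its shackle open, close to the cork disc (287,180). A small centring shift and a pause to settle remain.

Call:
carry_out --rows "0.06 0.03 0 0 0 0 1;0.05 0.03 0 0 0 0 1;0 0 0 0 0 0 1;0 0 0 0 0 0 1;0 0 0 0 0 0 1"

```text
time: 10.43
tcp_pos: [586.3, -246.4, 229.7]
eef_rot: [-0.0, 0.988, -0.153, -0.0]
force: [0.1, -0.9, -2.7]
width: 38.6
grip_force: 45.0
```

Call:
carry_out --rows "0 0 0 0 0 0 1;0 0 0 0 0 0 1;0 0 0 0 0 0 1;0 0 0 0 0 0 1;0 0 0 0 0 0 1"

```text
time: 10.85
tcp_pos: [586.2, -246.5, 229.8]
eef_rot: [-0.0, 0.988, -0.153, -0.0]
force: [-0.4, 0.2, -3.0]
width: 38.5
grip_force: 45.0
```

Run:
```python
from h import *
st();c=cal('wrist');print(plane(c,287,180,18).round(1),monitor.get_obs()['joint_velocities'].round(3));print(manip.hand_in())
```

```text
t10.85 [ 586.2 -246.5  229.8] yaw -17.6 F [-0.4  0.2 -3. ] T [-0.03  0.22  0.04] w 38.5 q6 1.30
[ 593.8 -255.5   18. ] [ 0.001  0.    -0.002 -0.     0.    -0.001]
the job is handed in; nothing more can be done
None
```

I dialled the padlock to its mark, drew it open and lifted it off the staple, then handed in with it held dial up and shackle open about 18 cm above the cork disc; no verdict came back.

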